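# Push the ink pad through the gap into its bay

### The job

The blue ink pad tin lies on the desk in front of the wooden desk organiser. Push it with the fingers, keeping it flat on the desk and never picking it up, through the narrow gap between the organiser's two front blocks and on into the green-floored bay, until it is fully home against the back of the bay. Leave everything else on the desk where it stands.

Things in the scene. Friction and masses are not known exactly. Their poses are not given: they have to be found in the camera images.
- ink_pad: ink pad: flat closed tin, loose, blue with red label on top, 90 long (its x) x 60 wide (its y) x 18 high, 0.1 to 0.25 kg; both ends alike. Origin: centre of its underside, z up. Starts with its origin 110 to 160 outside the gap's mouth, up to 45 to either side of the gap's centre line and turned up to 0.45 rad from it. It fits the gap only end first (its x along the organiser's x). Sizes in mm.
- organiser: wooden desk organiser, fixed, 226 wide (|y| up to 113). Origin on the desk at the middle of the gap's mouth (outer edge); x points through the gap into the bay, y to the left, z up. Gap between two blocks 36 high: x 0 to 45, y -33 to 33 (66 wide), mouth corners rounded 8. A pen holder, 151 high, stands behind at x 186 to 246, y -113 to -43. Sizes in mm.
- home (a point): point on the desk in the bay, axes as the organiser: the ink pad's origin when fully home and centred (organiser x 105, y 0). The bay, open above: organiser x 45 to 150, y -45 to 45, green floor level with the desk; side walls 36 high, the left one with a yellow note block to 48; back a dark bar 50 high, its face at x 150. Sizes in mm.
- gap (a point): point on the desk in the middle of the gap, axes as the organiser (organiser x 22.5, y 0). Sizes in mm.
- stamp_a: bystander, to be left alone: rubber stamp, black base 45 x 30 x 18, dark turned handle, 70 high (origin at the centre of its underside) Sizes in mm.
- stamp_b: bystander, to be left alone: rubber stamp, red base 45 x 30 x 18, pale turned handle, 70 high (origin at the centre of its underside) Sizes in mm.
- stapler: bystander, to be left alone: black and blue stapler, 150 long, 36 wide, 62 high (origin at the centre of its underside) Sizes in mm.
- staples: bystander, to be left alone: small cardboard box of staples, 55 x 40 x 25 high (origin at the centre of its underside) Sizes in mm.
- tea_jar: bystander, to be left alone: amber glass jar with black lid, 70 across, 120 high (origin at the centre of its underside) Sizes in mm.
- mug: bystander, to be left alone: white mug, 80 across, 90 high, handle towards its +y (origin at the centre of its underside) Sizes in mm.
- calculator: bystander, to be left alone: grey calculator lying flat, 150 x 90 x 16 high (origin at the centre of its underside) Sizes in mm.
Things that resemble listed ones, but are neither listed nor needed, are in the scene too. Several things have the shape of the ink_pad; the one meant has the colours described above.

How it is judged:
On the way:
1. the ink pad is passing through the gap, flat on the desk (x of ink_pad in the frame of organiser between 0 and 0.06 m and y of ink_pad in the frame of organiser between -0.01 and 0.01 m and height (world z) of ink_pad below 0.006 m and angle between ink_pad's own z axis and vertical below 0.1 rad), for 0.05 s.
At the end, for the whole second after the job is handed in: the ink pad rests flat on the desk in the bay, its origin within 7 mm of the home point along the bay and 18 mm across it, its long side along the bay within 0.12 rad, and it passed there through the gap flat on the desk (x of ink_pad in the frame of organiser between 0.098 and 0.112 m and y of ink_pad in the frame of organiser between -0.018 and 0.018 m and angle between the x axis of ink_pad and the x axis of organiser, either way round below 0.12 rad and linear speed of ink_pad below 0.01 m/s and height (world z) of ink_pad below 0.006 m and angle between ink_pad's own z axis and vertical below 0.1 rad); the robot touches nothing.
It fails at once if the ink pad is lifted off the desk (12 mm) or tipped (0.25 rad) (height (world z) of ink_pad above 0.012 m or angle between ink_pad's own z axis and vertical above 0.25 rad).
It fails at once if another loose thing on the desk is moved more than 15 mm or tipped over (distance of any of stamp_a, stamp_b, stapler, staples, tea_jar, mug, calculator from where it was at the start of the episode above 0.015 m or angle between any of stamp_a, stamp_b, stapler, staples, tea_jar, mug, calculator's own z axis and vertical above 0.3 rad).
It also fails if it takes over 58 s, if anything falls off the work surface, if the arm or the gripper's body presses on something with over 40 N, if the wrist force passes 120 N, or if a joint passes its speed limit or range.

### The arm

A 6-joint arm with a two-finger parallel gripper is mounted at the origin on the work surface. World frame = base frame: x ahead of the robot, y to its left, z up, the work surface at z = 0. Lengths are in m, angles in rad, forces in N, time in s.
With the tool pointing down it reaches from about 0.325 to 0.775 m from the base axis. Payload 5.5 kg.
Tool frame: the origin (TCP) lies at the very end of the fingers, on their centre line; the grasp point (between the pads) lies 19 mm behind it; z points along the fingers, y is the line along which they close (so a half turn about z gives the same grasp; the last joint's range is limited). The gripper opens to 85 mm and grips with 20 to 120 N. Pads are 22 mm wide; open, the fingers measure 114 mm over their backs; the gripper's body (76 mm by 85 mm) begins 54 mm behind the grasp point. The pads swing forward as they close: fully open they stand 13 mm farther back than shut.
Start: joints at [1.156, 0.091, 1.231, -0, 1.82, -0.057], TCP at [0.21, 0.562, 0.231] pointing down, gripper open.
Joint ranges: [-2.87, 2.87], [-0.86, 2.18], [0.17, 2.46], [-1.51, 4.65], [0.06, 2.69], [-2.65, 2.65]. Speed limits (rad/s): [2.57, 2.57, 3.01, 3.14, 3.14, 3.14].

### API

Orientations are given as a unit quaternion [x, y, z, w].
In Python, from workcell import ctrl gives the robot as it stands.
- The arm moves only by the tool servo_tool, never from a script. Its argument "moves" is a list of rows, each an object of numbers: "x", "y", "z": the shift along the world's x, y, z in cm; "wx", "wy", "wz": the turn, a rotation vector about the world's x, y, z in rad; "grip": the opening, from 0 (shut) to 1 (fully open). A call has exactly 10 rows; each row shifts and turns the commanded pose from where the row before left it; what a row does not reach is not made up. A row lasts 1/12 s, in which the tool goes at most 41.7 mm and 7.16 degrees, less where a joint would pass 70% of its speed; a pose out of reach is approached as far as the arm can. A call with a gripper value outside its range is refused whole. The fingers move at their own pace and stop on an object; the grip force is fixed at half the most. Time passes only in rows, so rows that do not move let the fingers close, or fill a call up. It gives the time, the measured TCP pose, the force, the opening and the grip force at its end, in the units of the state.
- ctrl.get_obs(): the state, without advancing time (a new reading comes with each control period).
- ctrl.capture(name): name is "side" or "top" or "wrist"; returns a dict with "img" (400x640x3 uint8, blue, green, red), "range_z" (400x640 float32, m along the optical axis (not along the pixel's ray), 0 where there is no reading), "intrinsics" (3x3 intrinsics, pixels), "rvec" (rotation vector, rad) and "tvec" (3), from world to camera coordinates, as OpenCV has them; the wrist camera has in their place "mount" (4x4, takes a point from camera to tool coordinates, whose origin is the TCP and whose axes are the flange's). Camera axes: x right, y down, z forward; pixel columns grow to the right and rows downward; lengths in m; the calibration is good to about 2 mm. The wrist camera is an equidistant fisheye: a pixel r from the principal point sees the ray r / f radians off the axis. A picture is of the moment at which its call begins: read the wrist's pose just before it.
- ctrl.finish_job(): hands the job in; it is judged then, once.
The state is a dict: "time_s": time; "joint_positions": joint angles; "qd": joint speeds; "joint_torque": joint torques, N m; "eef_pos": TCP position; "ee_rot": TCP orientation; "ft_force": force on the tool from outside, world axes, zero at the start; "wrist_torque": the same for the moment, N m; "opening": opening from 0.0 (shut) to 1.0 (fully open); "grip_force": force on a finger pad.
Only numpy, scipy, OpenCV 4.12 (cv2) and the standard library are available. Lean on these libraries where they do the work, as an engineer would, in place of code of your own. Each camera call takes 0.05 s, during which the arm holds its last target. There are 200 camera calls.

## Working session

There is one attempt and no reset: what is moved stays moved. The work goes in short steps, Python scripts to look and compute and a tool call to move; the robot and the scene stay as the last step left them, time stands still between calls to the robot, and variables do not carry over. Pictures are saved under pics/ and viewed, at most 10 in all, crops included, and the job is handed in when it is done.

Besides the shell and the picture viewer there is one more tool, called by a JSON object that holds its "op" and its "data". servo_tool: Moves the arm, as the interface text tells. Its arguments: {"type":"object","properties":{"moves":{"type":"array"}},"required":["moves"]}

```bash
mkdir -p pics; ls; cat > h.py <<'E'
import numpy as np, cv2
from workcell import ctrl
def cap(n):
    c=ctrl.capture(n); c['R']=cv2.Rodrigues(np.array(c['rvec'],float))[0] if 'rvec' in c else None; return c
def cloud(c):
    K=c['intrinsics']; z=c['range_z'].astype(float); v,u=np.mgrid[:400,:640]
    p=np.stack([(u-K[0][2])/K[0][0]*z,(v-K[1][2])/K[1][1]*z,z],-1)
    return (p-np.array(c['tvec']).ravel())@c['R']   # world
E
python3 - <<'E'
from h import *
for n in('top','side'):
    c=cap(n); cv2.imwrite(f'pics/{n}0.png',c['img']); np.savez(f'{n}0.npz',img=c['img'],P=cloud(c),z=c['range_z'])
    print(n,c['intrinsics'],-c['R'].T@np.array(c['tvec']).ravel())
E
```

```text
pics
top [[500.27308294   0.         317.56734315]
 [  0.         500.27308294 204.38719517]
 [  0.           0.           1.        ]] [0.23249611 0.01746145 1.36784617]
side [[379.70540946   0.         323.49490567]
 [  0.         379.70540946 202.9508315 ]
 [  0.           0.           1.        ]] [-0.14228153 -0.71367815  0.63644862]
```

View pics/top0.png

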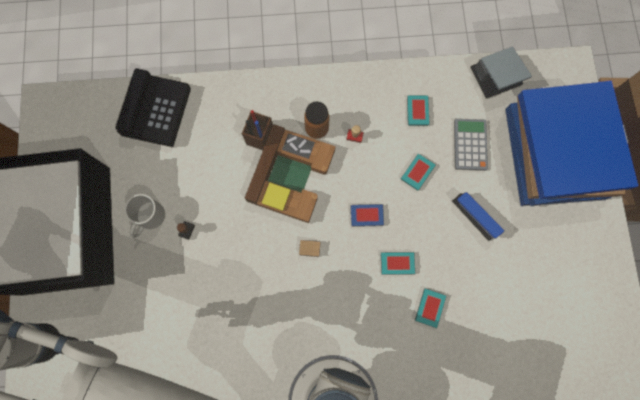

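View pics/side0.png

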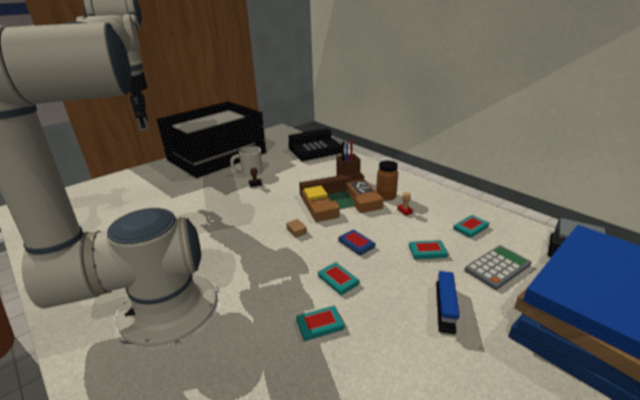

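The look-alikes are teal tins with red labels at (418,110), (419,171), (398,263) and (431,308). The only blue one is at (367,215), in front of the organiser at about (290,170). I'll measure both and check the choice in a crop.

```bash
python3 - <<'E'
from h import *
d=np.load('top0.npz'); img,P=d['img'],d['P']
hsv=cv2.cvtColor(img,cv2.COLOR_BGR2HSV)
cv2.imwrite('pics/crop.png',cv2.resize(img[85:265,220:420],None,fx=4,fy=4,interpolation=cv2.INTER_CUBIC)[:600*1,:800] if 0 else cv2.resize(img[90:240,230:430],None,fx=4,fy=4,interpolation=cv2.INTER_CUBIC))
for (u,v) in [(367,215),(300,300),(291,172),(310,155),(300,204),(276,195),(265,175),(317,110),(355,134),(310,248),(258,130),(186,230)]:
    print((u,v),P[v,u].round(4),hsv[v,u])
# tin
m=np.zeros((400,640),np.uint8); roi=np.s_[195:235,340:395]
blue=((hsv[...,0]>105)&(hsv[...,0]<130)&(hsv[...,1]>120))|(((hsv[...,0]<10)|(hsv[...,0]>170))&(hsv[...,1]>130))
m[roi]=blue[roi]
q=P[m>0]; print(len(q),q[:,2].min(),np.median(q[:,2]))
r=cv2.minAreaRect((q[:,:2]*1000).astype(np.float32)); print('tin',r)
# organiser points by height
roi=P[110:225,240:345].reshape(-1,3)
for a,b in((.030,.040),(.044,.049),(.049,.055),(.14,.16)):
    s=roi[(roi[:,2]>a)&(roi[:,2]<b)]; print(a,b,len(s), cv2.minAreaRect((s[:,:2]*1000).astype(np.float32)) if len(s)>3 else '')
g=np.zeros((400,640),bool); g[140:200,260:320]=1
g&=(hsv[...,0]>50)&(hsv[...,0]<95)&(hsv[...,1]>80); s=P[g]; print('green',len(s),np.median(s[:,2]),cv2.minAreaRect((s[:,:2]*1000).astype(np.float32)))
E
```

```text
(367, 215) [ 0.4796 -0.1315  0.0132] [  2 160 166]
(300, 300) [ 0.2639  0.0683 -0.002 ] [ 28  23 147]
(291, 172) [0.6203 0.0701 0.0036] [ 69  79 100]
(310, 155) [0.6572 0.0131 0.0326] [ 13 100 120]
(300, 204) [0.5198 0.0501 0.0329] [ 14 126 150]
(276, 195) [0.547  0.1131 0.0449] [ 28 148 188]
(265, 175) [0.603  0.1393 0.0532] [ 12 106  89]
(317, 110) [ 0.7539 -0.0139  0.1166] [ 0 19 55]
(355, 134) [ 0.7001 -0.1147  0.0583] [ 18  95 123]
(310, 248) [0.3983 0.0313 0.0273] [ 16  98 156]
(258, 130) [0.714  0.1468 0.1047] [117  90  85]
(186, 230) [0.4673 0.3567 0.0533] [15 72 64]
285 0.010100815489546347 0.01771636167728885
tin ((361.96380615234375, -82.13438415527344), (87.19975280761719, 314.8350524902344), 67.91105651855469)
0.03 0.04 2201 ((640.8515625, 90.8741455078125), (245.83712768554688, 266.0933532714844), 66.53610229492188)
0.044 0.049 767 ((629.795166015625, 91.82209777832031), (217.16683959960938, 245.36741638183594), 78.17432403564453)
0.049 0.055 791 ((651.8785400390625, 106.9549560546875), (204.29733276367188, 272.7217102050781), 65.38365173339844)
0.14 0.16 43 ((729.7215576171875, 160.9009552001953), (41.936458587646484, 29.476667404174805), 17.158363342285156)
green 52 0.0007668824824143575 ((612.864013671875, 53.26250457763672), (49.59510040283203, 58.549232482910156), 69.82050323486328)
```

View pics/crop.png

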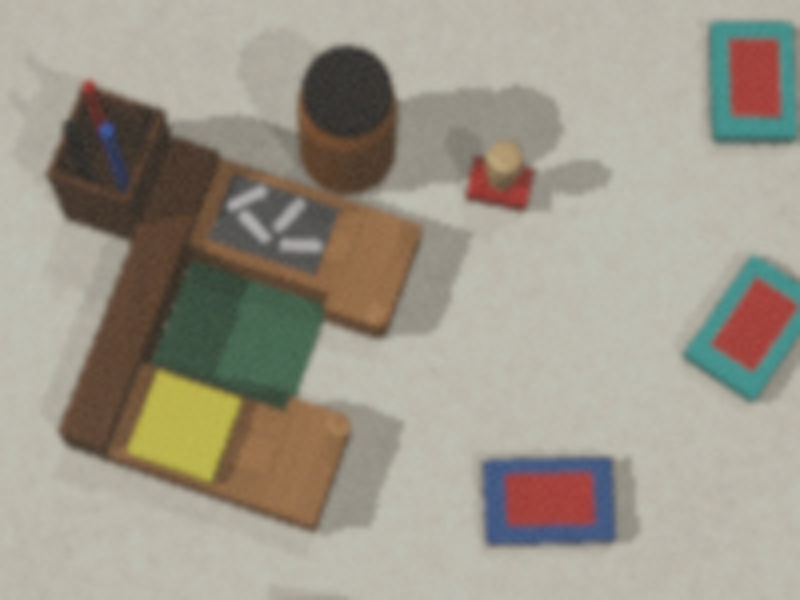

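The crop confirms it: the blue tin is at crop (549,500) and the gap mouth at about crop (367,377). I'll fit both poses from the corners, using the known sizes.

```bash
cat >> h.py <<'E'
from scipy.optimize import least_squares
def proj(c,X): return cv2.projectPoints(np.array(X,float),np.array(c['rvec'],float),np.array(c['tvec'],float),np.array(c['intrinsics'],float),None)[0][:,0]
def pose(p,X):
    X=np.array(X,float); ca,sa=np.cos(p[2]),np.sin(p[2])
    return np.c_[p[0]+ca*X[:,0]-sa*X[:,1],p[1]+sa*X[:,0]+ca*X[:,1],X[:,2]]
def fit(c,X,uv,p0):
    s=least_squares(lambda p:(proj(c,pose(p,X))-uv).ravel(),p0,loss='soft_l1'); 
    return s.x,(proj(c,pose(s.x,X))-uv)
def rel(o,t):
    d=np.array(t[:2])-o[:2];ca,sa=np.cos(o[2]),np.sin(o[2]); a=(t[2]-o[2]+np.pi/2)%np.pi-np.pi/2
    return np.array([ca*d[0]+sa*d[1],-sa*d[0]+ca*d[1],a])
def tinfit(c,t0):
    # colour mask -> fit rendered box (top plane) by minAreaRect of ray-plane points at z=.018
    hsv=cv2.cvtColor(c['img'],cv2.COLOR_BGR2HSV)
    h,s=hsv[...,0],hsv[...,1]
    m=((h>105)&(h<130)&(s>90))|(((h<10)|(h>170))&(s>120))
    uv=proj(c,[[t0[0],t0[1],.018]])[0]; v,u=np.nonzero(m); k=np.hypot(u-uv[0],v-uv[1])<40
    K=c['intrinsics']; r=np.c_[(u[k]-K[0][2])/K[0][0],(v[k]-K[1][2])/K[1][1],np.ones(k.sum())]@c['R']
    C=-c['R'].T@np.array(c['tvec']).ravel(); w=C+r*((.018-C[2])/r[:,2])[:,None]
    return cv2.minAreaRect((w[:,:2]*1000).astype(np.float32)),w.mean(0),k.sum()
E
python3 - <<'E'
from h import *
c=cap('top')
f=lambda a:np.array(a)/4.-.375+np.array([230,90])
oX=[[0,-113,36],[0,113,36],[150,-45,50],[150,45,50],[45,-45,0],[45,45,36]]
ouv=f([(422,226),(318,529),(193,222),(143,362) ,(326,299),(283,407)])
X=np.array(oX[:4])/1e3; X=np.r_[X,[[0,-113,0.036]]][:4]
R=c['R']
p,e=fit(c,X,ouv[:4],[.57,.0,1.3]); print('org',p.round(4)); print(e.round(1))
T=np.array([[45,30,18],[45,-30,18],[-45,-30,18],[-45,30,18]])/1e3
tuv=f([(484,460),(611,458),(614,543),(488,545)])
# order: left in image = world +y
t,e2=fit(c,T,tuv,[.48,-.07,1.57]); print('tin',t.round(4)); print(e2.round(1))
print('rel',rel(p,t).round(4))
print(tinfit(c,t))
for n,pt in dict(inU=(385,335),inL=(350,420)).items(): print(n,f(pt))
print(proj(c,pose(p,[[0,-.033,.036],[0,.033,.036],[.045,-.033,.036],[.045,.033,.036]]))*4-np.array([920,360])+1.5)
o=ctrl.get_obs(); print(o['eef_pos'],o['ee_rot'],o['time_s'])
E
```

```text
org [ 0.5729 -0.0164  1.1605]
[[ 1.   0. ]
 [-0.  -0.4]
 [-1.   4.5]
 [ 0.  -0.7]]
tin [ 0.4802 -0.1314 -0.2646]
[[ 8.5 -7.9]
 [-1.8 -3.4]
 [-8.   7.1]
 [ 1.8  2.4]]
rel [-0.1424  0.0391 -1.4251]
(((480.1922302246094, -131.11044311523438), (83.07855987548828, 53.101219177246094), 85.77225494384766), array([ 0.47921163, -0.1313248 ,  0.018     ]), np.int64(497))
inU [325.875 173.375]
inL [317.125 194.625]
[[388.60562016 330.48850066]
 [356.97471308 418.47058759]
 [327.09868989 309.76452425]
 [294.96727001 397.34316135]]
[0.2100373  0.5617991  0.23035994] [ 1.77937932e-01  9.84041386e-01 -7.81122242e-04 -1.80700919e-04] 0.15
```

```bash
python3 - <<'E'
from h import *
c=cap('top'); f=lambda a:np.array(a)/4.-.375+np.array([230,90])
X=np.array([[0,-113,36],[0,113,36],[150,45,50],[45,45,36]])/1e3
p,e=fit(c,X,f([(422,226),(318,529),(143,362),(283,400)]),[.57,.0,1.16]); print('org',p.round(4),e.round(1).tolist())
T=np.array([[45,-30,18],[45,30,18],[-45,30,18],[-45,-30,18]])/1e3
# image left=+y world; tin +x -> world +y, tin +y -> world -x (image down)
t,e=fit(c,T,f([(484,460),(488,545),(614,543),(611,458)]),[.48,-.13,1.5]); print('tin',t.round(4),e.round(1).tolist())
print('rel',rel(p,t).round(4))
# block-front line check from depth: points with z .03-.04 in organiser frame
P=cloud(c)[110:225,240:345].reshape(-1,3); P=P[(P[:,2]>.028)&(P[:,2]<.04)]
q=np.array([rel(p,[*a[:2],0])[:2] for a in P]); k=(np.abs(q[:,1])<.15)&(q[:,0]>-.03)&(q[:,0]<.04)
q=q[k]; print('front x',np.percentile(q[:,0],[1,3]),'y',np.percentile(q[:,1],[1,99]))
i=q[(np.abs(q[:,1])<.06)&(q[:,0]>.012)]; print('gap y',np.percentile(i[i[:,1]<0,1],[97,99]),np.percentile(i[i[:,1]>0,1],[1,3]))
np.save('org.npy',p)
E
```

```text
org [ 0.5735 -0.0148  1.171 ] [[0.0, -0.3], [-0.2, -0.4], [-0.6, -0.3], [1.0, 3.4]]
tin [ 0.4789 -0.1308  1.5147] [[-0.4, -0.1], [-0.8, 0.1], [0.7, 0.1], [0.5, -0.2]]
rel [-0.1437  0.042   0.3437]
front x [0.00074949 0.00209385] y [-0.11188449  0.11212119]
gap y [-0.03324815 -0.03277072] [0.03301912 0.03341137]
```

{"op": "servo_tool", "data": {"moves": [{"x": 3,"y": -2.5,"grip": 0.4},{"x": 3,"y": -2.5,"grip": 0.4},{"x": 3,"y": -2.5,"wz": 0.1,"grip": 0.4},{"x": 3,"y": -2.5,"wz": 0.1,"grip": 0.4},{"x": 3,"y": -2.5,"wz": 0.1,"grip": 0.4},{"x": 3,"y": -2.5,"grip": 0.4},{"x": 3,"y": -2.5,"grip": 0.4},{"y": -4,"grip": 0.4},{"y": -4,"grip": 0.4},{"y": -4,"grip": 0.4}]}}

```text
validation failed for argument at $.mo...
```

{"op": "servo_tool", "data": {"moves": [{"y": -4,"z": -1,"grip": 0.4},{"y": -4,"z": -1,"grip": 0.4},{"y": -4,"z": -1,"grip": 0.4},{"y": -4,"z": -1,"grip": 0.4},{"y": -4,"z": -1,"grip": 0.4},{"y": -4,"z": -1,"grip": 0.4},{"y": -4,"z": -1,"grip": 0.4},{"y": -4,"z": -1,"grip": 0.4},{"y": -4,"z": -1,"grip": 0.4},{"y": -3,"z": -1,"grip": 0.4}]}}

```text
validation failed for argument at $.mo...
```

{"op": "servo_tool", "data": {"moves": [{"grip": 0.4},{"grip": 0.4},{"grip": 0.4},{"grip": 0.4},{"grip": 0.4},{"grip": 0.4},{"grip": 0.4},{"grip": 0.4},{"grip": 0.4},{"grip": 0.4}]}}

```text
validation failed for argument at $.mo...
```

```bash
python3 - <<'E'
from h import *
o=ctrl.get_obs(); print({k:np.round(o[k],3) for k in ('eef_pos','ee_rot','ft_force','opening','time_s','joint_positions')})
q=o['ee_rot']; print('yaw y',2*np.arctan2(q[1],q[0])-np.pi/2)
c=cap('wrist'); cv2.imwrite('pics/w1.png',c['img'])
E
```

```text
{'eef_pos': array([0.21 , 0.562, 0.231]), 'ee_rot': array([ 0.178,  0.984, -0.001, -0.   ]), 'ft_force': array([-0.252,  0.863, -1.374]), 'opening': np.float64(0.998), 'time_s': np.float64(0.2), 'joint_positions': array([ 1.156,  0.092,  1.231, -0.   ,  1.82 , -0.057])}
yaw y 1.2130132084110916
```

View pics/w1.png

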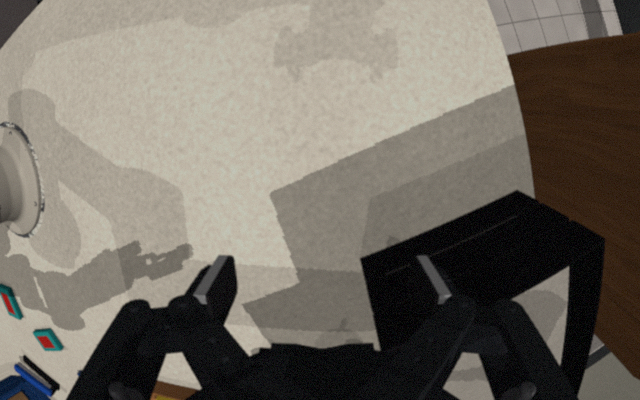

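The calls were refused, so I'll give every field. There is a dark box beside the tool at wrist pixel (480,270), so I'll leave along −y first.

{"op": "servo_tool", "data": {"moves": [{"x": 0.5,"y": -4,"z": 0.5,"wx": 0,"wy": 0,"wz": 0,"grip": 0.4},{"x": 0.5,"y": -4,"z": 0.5,"wx": 0,"wy": 0,"wz": 0,"grip": 0.4},{"x": 0.5,"y": -4,"z": 0,"wx": 0,"wy": 0,"wz": 0.1,"grip": 0.4},{"x": 0.5,"y": -4,"z": 0,"wx": 0,"wy": 0,"wz": 0.1,"grip": 0.4},{"x": 2,"y": -3.6,"z": 0,"wx": 0,"wy": 0,"wz": 0.1,"grip": 0.4},{"x": 2,"y": -3.6,"z": 0,"wx": 0,"wy": 0,"wz": 0,"grip": 0.4},{"x": 2,"y": -3.6,"z": 0,"wx": 0,"wy": 0,"wz": 0,"grip": 0.4},{"x": 2,"y": -3.6,"z": 0,"wx": 0,"wy": 0,"wz": 0,"grip": 0.4},{"x": 2,"y": -3.6,"z": 0,"wx": 0,"wy": 0,"wz": 0,"grip": 0.4},{"x": 2,"y": -3.6,"z": 0,"wx": 0,"wy": 0,"wz": 0,"grip": 0.4}]}}

```text
time_s: 1.08
eef_pos: [0.3505, 0.1842, 0.2415]
ee_rot: [0.029, 1.0, 0.0, 0.0]
ft_force: [0.7, 0.7, -0.4]
opening: 0.396
grip_force: 0.0
```

{"op": "servo_tool", "data": {"moves": [{"x": 0.8,"y": -4,"z": 0,"wx": 0,"wy": 0,"wz": 0,"grip": 0.4},{"x": 0.8,"y": -4,"z": 0,"wx": 0,"wy": 0,"wz": 0,"grip": 0.4},{"x": 0.8,"y": -4,"z": 0,"wx": 0,"wy": 0,"wz": 0,"grip": 0.4},{"x": 0.8,"y": -4,"z": 0,"wx": 0,"wy": 0,"wz": 0,"grip": 0.4},{"x": 0.8,"y": -4,"z": 0,"wx": 0,"wy": 0,"wz": 0,"grip": 0.4},{"x": 1,"y": -3.8,"z": -1,"wx": 0,"wy": 0,"wz": 0,"grip": 0.4},{"x": 1,"y": -3.6,"z": -1,"wx": 0,"wy": 0,"wz": 0,"grip": 0.4},{"x": 1,"y": -3.8,"z": -1,"wx": 0,"wy": 0,"wz": 0,"grip": 0.4},{"x": 0,"y": 0,"z": -4,"wx": 0,"wy": 0,"wz": 0,"grip": 0.4},{"x": 0,"y": 0,"z": -4,"wx": 0,"wy": 0,"wz": 0,"grip": 0.4}]}}

```text
time_s: 1.92
eef_pos: [0.421, -0.1287, 0.1316]
ee_rot: [0.031, 1.0, -0.001, 0.002]
ft_force: [0.9, 0.7, -0.4]
opening: 0.404
grip_force: 0.0
```

{"op": "servo_tool", "data": {"moves": [{"x": 0,"y": 0,"z": -3,"wx": 0,"wy": 0,"wz": 0,"grip": 0.4},{"x": 0,"y": 0,"z": -2,"wx": 0,"wy": 0,"wz": 0,"grip": 0.4},{"x": 0,"y": 0,"z": 0,"wx": 0,"wy": 0,"wz": 0,"grip": 0.4},{"x": 0,"y": 0,"z": 0,"wx": 0,"wy": 0,"wz": 0,"grip": 0.4},{"x": 0,"y": 0,"z": 0,"wx": 0,"wy": 0,"wz": 0,"grip": 0.4},{"x": 0,"y": 0,"z": 0,"wx": 0,"wy": 0,"wz": 0,"grip": 0.4},{"x": 0,"y": 0,"z": 0,"wx": 0,"wy": 0,"wz": 0,"grip": 0.4},{"x": 0,"y": 0,"z": 0,"wx": 0,"wy": 0,"wz": 0,"grip": 0.4},{"x": 0,"y": 0,"z": 0,"wx": 0,"wy": 0,"wz": 0,"grip": 0.4},{"x": 0,"y": 0,"z": 0,"wx": 0,"wy": 0,"wz": 0,"grip": 0.4}]}}

```text
time_s: 2.75
eef_pos: [0.4204, -0.126, 0.0818]
ee_rot: [0.029, 1.0, -0.0, 0.0]
ft_force: [-0.4, 0.1, 0.5]
opening: 0.398
grip_force: 0.0
```

```bash
python3 - <<'E'
from h import *
o=ctrl.get_obs(); print({k:np.round(o[k],4) for k in ('eef_pos','ee_rot','ft_force','time_s','joint_positions')})
c=cap('wrist'); cv2.imwrite('pics/w2.png',c['img'])
E
```

```text
{'eef_pos': array([ 0.4204, -0.126 ,  0.0818]), 'ee_rot': array([ 2.880e-02,  9.996e-01, -2.000e-04,  4.000e-04]), 'ft_force': array([-0.3902,  0.1481,  0.4937]), 'time_s': np.float64(2.75), 'joint_positions': array([-0.3688, -0.3363,  1.8884, -0.    ,  1.5886, -1.8819])}
```

View pics/w2.png

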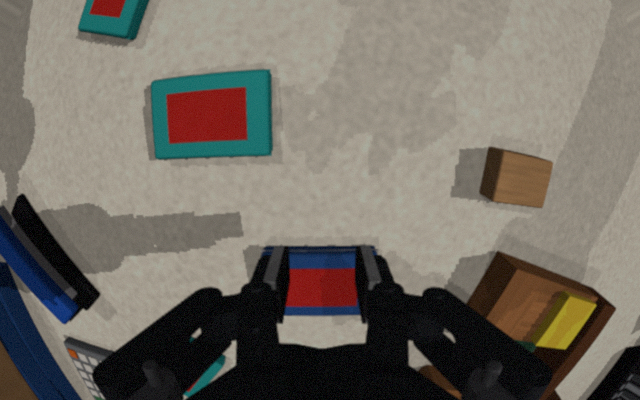

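{"op": "servo_tool", "data": {"moves": [{"x": 0,"y": 0,"z": -2,"wx": 0,"wy": 0,"wz": 0,"grip": 0.4},{"x": 0,"y": 0,"z": -2,"wx": 0,"wy": 0,"wz": 0,"grip": 0.4},{"x": 0,"y": 0,"z": -1,"wx": 0,"wy": 0,"wz": 0,"grip": 0.4},{"x": 0,"y": 0,"z": -1,"wx": 0,"wy": 0,"wz": 0,"grip": 0.4},{"x": 0,"y": 0,"z": -0.7,"wx": 0,"wy": 0,"wz": 0,"grip": 0.4},{"x": 0,"y": 0,"z": -0.5,"wx": 0,"wy": 0,"wz": 0,"grip": 0.4},{"x": 0,"y": 0,"z": -0.5,"wx": 0,"wy": 0,"wz": 0,"grip": 0.4},{"x": 0,"y": 0,"z": 0,"wx": 0,"wy": 0,"wz": 0,"grip": 0.4},{"x": 0,"y": 0,"z": 0,"wx": 0,"wy": 0,"wz": 0,"grip": 0.4},{"x": 0,"y": 0,"z": 0,"wx": 0,"wy": 0,"wz": 0,"grip": 0.4}]}}

```text
time_s: 3.63
eef_pos: [0.4206, -0.1261, 0.0049]
ee_rot: [0.029, 1.0, -0.0, 0.0]
ft_force: [0.1, -0.3, -0.5]
opening: 0.4
grip_force: 0.0
```

{"op": "servo_tool", "data": {"moves": [{"x": 0.5,"y": 0,"z": 0,"wx": 0,"wy": 0,"wz": 0,"grip": 0.4},{"x": 0.5,"y": 0,"z": 0,"wx": 0,"wy": 0,"wz": 0,"grip": 0.4},{"x": 0.4,"y": 0,"z": 0,"wx": 0,"wy": 0,"wz": 0,"grip": 0.4},{"x": 0.3,"y": 0,"z": 0,"wx": 0,"wy": 0,"wz": 0,"grip": 0.4},{"x": 0.28,"y": 0,"z": 0,"wx": 0,"wy": 0,"wz": -0.0215,"grip": 0.4},{"x": 0.28,"y": 0,"z": 0,"wx": 0,"wy": 0,"wz": -0.0215,"grip": 0.4},{"x": 0.28,"y": 0,"z": 0,"wx": 0,"wy": 0,"wz": -0.0215,"grip": 0.4},{"x": 0.28,"y": 0,"z": 0,"wx": 0,"wy": 0,"wz": -0.0215,"grip": 0.4},{"x": 0.28,"y": 0,"z": 0,"wx": 0,"wy": 0,"wz": -0.0215,"grip": 0.4},{"x": 0.28,"y": 0,"z": 0,"wx": 0,"wy": 0,"wz": -0.0215,"grip": 0.4}]}}

```text
time_s: 4.47
eef_pos: [0.4541, -0.126, 0.0041]
ee_rot: [0.094, 0.996, 0.0, -0.0]
ft_force: [-2.2, 0.2, 0.2]
opening: 0.4
grip_force: 0.5
```

```bash
cat >> h.py <<'E'
def report(t0,pic=None):
    p=np.load('org.npy'); o=ctrl.get_obs(); c=cap('top')
    q=o['ee_rot']; y=2*np.arctan2(q[1],q[0])-np.pi/2
    print('t',o['time_s'],'tcp',np.round(o['eef_pos'],4),'yaw',round(y,3),'F',np.round(o['ft_force'],1),'TCP rel',rel(p,[*o['eef_pos'][:2],y]).round(4))
    r,m,n=tinfit(c,t0); print(r,n)
    (cx,cy),(w,h),a=r; a=np.deg2rad(a if w>h else a+90); print('tin rel',rel(p,[cx/1e3,cy/1e3,a]).round(4))
    if pic:
        u,v=proj(c,[[*t0[:2],.02]])[0].astype(int); u=min(max(u-20,100),540);v=min(max(v-20,75),325)
        cv2.imwrite(pic,cv2.resize(c['img'][v-75:v+75,u-100:u+100],None,fx=4,fy=4,interpolation=cv2.INTER_CUBIC))
E
python3 -c "
from h import *
report([.49,-.13],'pics/t1.png')"
```

```text
t 4.4667 tcp [ 0.4541 -0.126   0.0041] yaw 1.382 F [-2.2  0.2  0.2] TCP rel [-0.1489  0.0667  0.2107]
((0.0, 0.0), (0.0, 0.0), 0.0) 0
tin rel [-0.2096  0.534   0.3998]h.py:28: RuntimeWarning: Mean of empty slice.
  return cv2.minAreaRect((w[:,:2]*1000).astype(np.float32)),w.mean(0),k.sum()
  ret = um.true_divide(
```

View pics/t1.png

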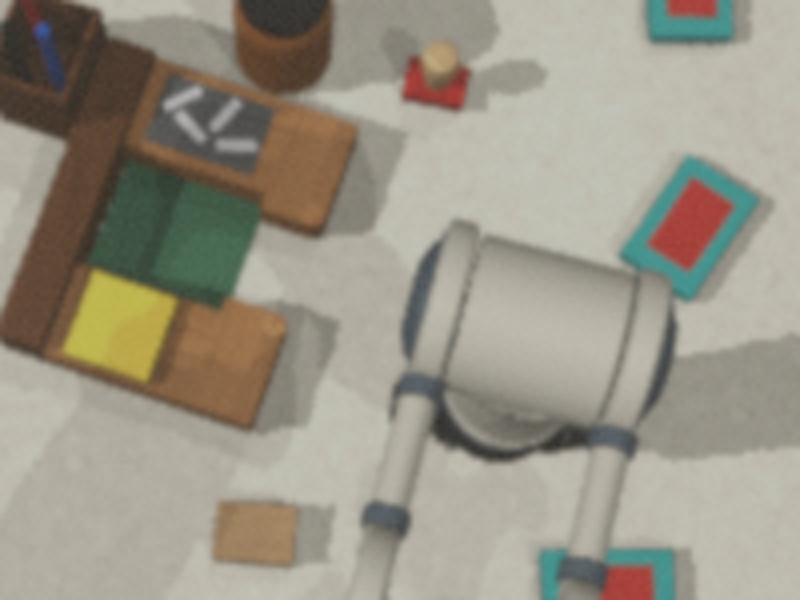

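The wrist hides the tin from above, but the 2.2 N force shows contact. I'll finish the sideways push, back off and rise, then measure.

{"op": "servo_tool", "data": {"moves": [{"x": 0.28,"y": 0.02,"z": 0,"wx": 0,"wy": 0,"wz": -0.0215,"grip": 0.4},{"x": 0.28,"y": 0.02,"z": 0,"wx": 0,"wy": 0,"wz": -0.0215,"grip": 0.4},{"x": 0.28,"y": 0.02,"z": 0,"wx": 0,"wy": 0,"wz": -0.0215,"grip": 0.4},{"x": 0.28,"y": 0.02,"z": 0,"wx": 0,"wy": 0,"wz": -0.0215,"grip": 0.4},{"x": 0.28,"y": 0.02,"z": 0,"wx": 0,"wy": 0,"wz": -0.0215,"grip": 0.4},{"x": 0.28,"y": 0.02,"z": 0,"wx": 0,"wy": 0,"wz": -0.0215,"grip": 0.4},{"x": 0.28,"y": 0.02,"z": 0,"wx": 0,"wy": 0,"wz": -0.0215,"grip": 0.4},{"x": 0.28,"y": 0.02,"z": 0,"wx": 0,"wy": 0,"wz": -0.0215,"grip": 0.4},{"x": 0.28,"y": 0.02,"z": 0,"wx": 0,"wy": 0,"wz": -0.0215,"grip": 0.4},{"x": 0.28,"y": 0.02,"z": 0,"wx": 0,"wy": 0,"wz": -0.0215,"grip": 0.4}]}}

```text
time_s: 5.35
eef_pos: [0.4822, -0.124, 0.0042]
ee_rot: [0.201, 0.98, -0.0, 0.0]
ft_force: [-1.0, -0.4, -0.8]
opening: 0.4
grip_force: 0.3
```

{"op": "servo_tool", "data": {"moves": [{"x": 0,"y": 0,"z": 0,"wx": 0,"wy": 0,"wz": 0,"grip": 0.4},{"x": 0,"y": 0,"z": 0,"wx": 0,"wy": 0,"wz": 0,"grip": 0.4},{"x": -0.9,"y": 0.4,"z": 0,"wx": 0,"wy": 0,"wz": 0,"grip": 0.4},{"x": -0.9,"y": 0.4,"z": 0,"wx": 0,"wy": 0,"wz": 0,"grip": 0.4},{"x": 0,"y": 0,"z": 3,"wx": 0,"wy": 0,"wz": 0,"grip": 0.4},{"x": 0,"y": 0,"z": 4,"wx": 0,"wy": 0,"wz": 0,"grip": 0.4},{"x": 0,"y": -4,"z": 1,"wx": 0,"wy": 0,"wz": -0.1,"grip": 0.4},{"x": 0,"y": -4,"z": 0,"wx": 0,"wy": 0,"wz": -0.1,"grip": 0.4},{"x": 0,"y": -4,"z": 0,"wx": 0,"wy": 0,"wz": -0.1,"grip": 0.4},{"x": 0,"y": -4,"z": 0,"wx": 0,"wy": 0,"wz": -0.1,"grip": 0.3}]}}

```text
time_s: 6.18
eef_pos: [0.4641, -0.2778, 0.0854]
ee_rot: [0.392, 0.92, -0.0, 0.001]
ft_force: [0.9, 0.1, 0.4]
opening: 0.303
grip_force: 0.0
```

```bash
python3 -c "
from h import *
report([.52,-.14],'pics/t2.png')"
```

```text
t 6.1833 tcp [ 0.4641 -0.2778  0.0854] yaw 0.765 F [0.9 0.1 0.4] TCP rel [-0.2849 -0.0017 -0.4059]
((519.1790771484375, -142.1986083984375), (84.45381927490234, 54.842979431152344), 66.87261962890625) 506
tin rel [-0.1385  0.0004 -0.0039]
```

View pics/t2.png

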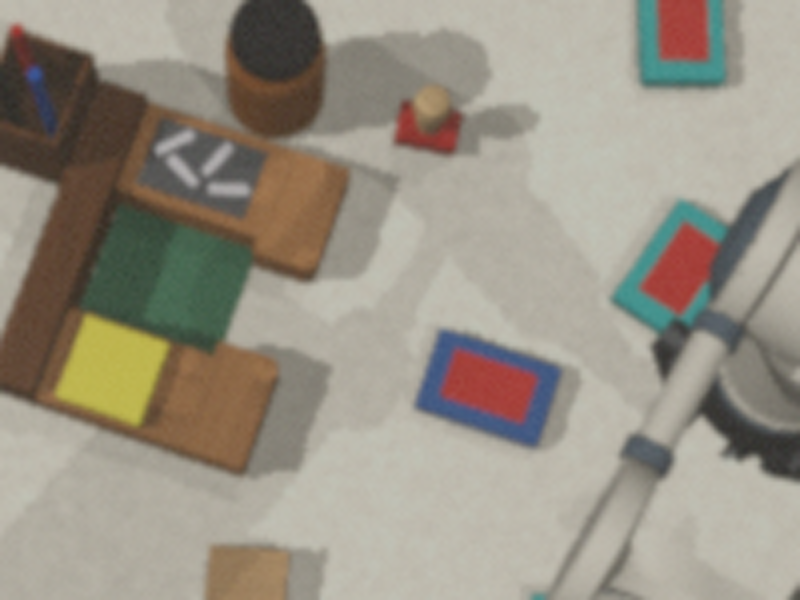

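{"op": "servo_tool", "data": {"moves": [{"x": 0,"y": 0,"z": 0,"wx": 0,"wy": 0,"wz": -0.117,"grip": 0.3},{"x": 0,"y": 0,"z": 0,"wx": 0,"wy": 0,"wz": -0.117,"grip": 0.3},{"x": 0,"y": 0,"z": 0,"wx": 0,"wy": 0,"wz": -0.117,"grip": 0.3},{"x": 0,"y": 0,"z": 0,"wx": 0,"wy": 0,"wz": -0.117,"grip": 0.3},{"x": 0,"y": 0,"z": 0,"wx": 0,"wy": 0,"wz": -0.117,"grip": 0.3},{"x": 0,"y": 0,"z": 0,"wx": 0,"wy": 0,"wz": -0.117,"grip": 0.3},{"x": 0.5,"y": 1.6,"z": 0,"wx": 0,"wy": 0,"wz": -0.117,"grip": 0.3},{"x": 0.7,"y": 1.6,"z": 0,"wx": 0,"wy": 0,"wz": -0.117,"grip": 0.3},{"x": 0.7,"y": 1.6,"z": 0,"wx": 0,"wy": 0,"wz": -0.117,"grip": 0.3},{"x": 0.6,"y": 1.6,"z": 0,"wx": 0,"wy": 0,"wz": -0.112,"grip": 0.3}]}}

```text
time_s: 7.07
eef_pos: [0.4892, -0.2114, 0.0845]
ee_rot: [0.834, 0.552, 0.0, 0.0]
ft_force: [0.5, 0.5, 0.7]
opening: 0.297
grip_force: 0.0
```

{"op": "servo_tool", "data": {"moves": [{"x": 0,"y": 0,"z": 0,"wx": 0,"wy": 0,"wz": 0,"grip": 0.3},{"x": 0,"y": 0,"z": -2,"wx": 0,"wy": 0,"wz": 0,"grip": 0.3},{"x": 0,"y": 0,"z": -2,"wx": 0,"wy": 0,"wz": 0,"grip": 0.3},{"x": 0,"y": 0,"z": 0,"wx": 0,"wy": 0,"wz": 0,"grip": 0.3},{"x": 0,"y": 0,"z": 0,"wx": 0,"wy": 0,"wz": 0,"grip": 0.3},{"x": 0,"y": 0,"z": 0,"wx": 0,"wy": 0,"wz": 0,"grip": 0.3},{"x": 0,"y": 0,"z": 0,"wx": 0,"wy": 0,"wz": 0,"grip": 0.3},{"x": 0,"y": 0,"z": 0,"wx": 0,"wy": 0,"wz": 0,"grip": 0.3},{"x": 0,"y": 0,"z": 0,"wx": 0,"wy": 0,"wz": 0,"grip": 0.3},{"x": 0,"y": 0,"z": 0,"wx": 0,"wy": 0,"wz": 0,"grip": 0.3}]}}

```text
time_s: 7.9
eef_pos: [0.4892, -0.2122, 0.045]
ee_rot: [0.832, 0.554, 0.0, 0.0]
ft_force: [0.8, -0.6, 0.6]
opening: 0.301
grip_force: 0.0
```

```bash
python3 -c "
from h import *
report([.52,-.14]); o=ctrl.get_obs(); print(o['joint_positions'])"
```

```text
t 7.9 tcp [ 0.4892 -0.2122  0.045 ] yaw -0.396 F [ 0.8 -0.6  0.6] TCP rel [-2.1470e-01  7.0000e-04 -1.5669e+00]
((522.919921875, -133.4398193359375), (65.4054183959961, 54.842979431152344), 66.87261962890625) 389
tin rel [-0.129   0.0004 -0.0039]
[-4.73035245e-01 -4.41777345e-02  1.69993564e+00  1.34073127e-05
  1.48506277e+00 -7.71363279e-02]
```

{"op": "servo_tool", "data": {"moves": [{"x": 0,"y": 0,"z": -2,"wx": 0,"wy": 0,"wz": 0,"grip": 0.3},{"x": 0,"y": 0,"z": -1.3,"wx": 0,"wy": 0,"wz": 0,"grip": 0.3},{"x": 0,"y": 0,"z": -0.8,"wx": 0,"wy": 0,"wz": 0,"grip": 0.3},{"x": 0,"y": 0,"z": 0,"wx": 0,"wy": 0,"wz": 0,"grip": 0.3},{"x": 0.233,"y": 0.553,"z": 0,"wx": 0,"wy": 0,"wz": -0.004,"grip": 0.3},{"x": 0.233,"y": 0.553,"z": 0,"wx": 0,"wy": 0,"wz": 0,"grip": 0.3},{"x": 0.156,"y": 0.368,"z": 0,"wx": 0,"wy": 0,"wz": 0,"grip": 0.3},{"x": 0.156,"y": 0.368,"z": 0,"wx": 0,"wy": 0,"wz": 0,"grip": 0.3},{"x": 0.156,"y": 0.368,"z": 0,"wx": 0,"wy": 0,"wz": 0,"grip": 0.3},{"x": 0.195,"y": 0.461,"z": 0,"wx": 0,"wy": 0,"wz": 0,"grip": 0.3}]}}

```text
time_s: 8.78
eef_pos: [0.5006, -0.1853, 0.0039]
ee_rot: [0.833, 0.553, -0.0, 0.001]
ft_force: [-1.0, -2.0, 0.2]
opening: 0.299
grip_force: 0.9
```

{"op": "servo_tool", "data": {"moves": [{"x": 0.272,"y": 0.645,"z": 0,"wx": 0,"wy": 0,"wz": 0,"grip": 0.3},{"x": 0.272,"y": 0.645,"z": 0,"wx": 0,"wy": 0,"wz": 0,"grip": 0.3},{"x": 0.272,"y": 0.645,"z": 0,"wx": 0,"wy": 0,"wz": 0,"grip": 0.3},{"x": 0.272,"y": 0.645,"z": 0,"wx": 0,"wy": 0,"wz": 0,"grip": 0.3},{"x": 0.272,"y": 0.645,"z": 0,"wx": 0,"wy": 0,"wz": 0,"grip": 0.3},{"x": 0.272,"y": 0.645,"z": 0,"wx": 0,"wy": 0,"wz": 0,"grip": 0.3},{"x": 0.272,"y": 0.645,"z": 0,"wx": 0,"wy": 0,"wz": 0,"grip": 0.3},{"x": 0.272,"y": 0.645,"z": 0,"wx": 0,"wy": 0,"wz": 0,"grip": 0.3},{"x": 0.272,"y": 0.645,"z": 0,"wx": 0,"wy": 0,"wz": 0,"grip": 0.3},{"x": 0,"y": 0,"z": 0,"wx": 0,"wy": 0,"wz": 0,"grip": 0.3}]}}

```text
time_s: 9.62
eef_pos: [0.5252, -0.1256, 0.0031]
ee_rot: [0.833, 0.553, 0.0, -0.0]
ft_force: [0.3, 0.4, -0.1]
opening: 0.299
grip_force: 0.0
```

```bash
python3 -c "
from h import *
report([.56,-.06],'pics/t3.png')"
```

```text
t 9.6167 tcp [ 0.5252 -0.1256  0.0031] yaw -0.399 F [ 0.3  0.4 -0.1] TCP rel [-1.2090e-01  1.3000e-03 -1.5699e+00]
((547.63818359375, -73.05886840820312), (83.8553695678711, 56.093074798583984), 67.62264251708984) 261
tin rel [-0.0637  0.0011  0.0092]
```

View pics/t3.png

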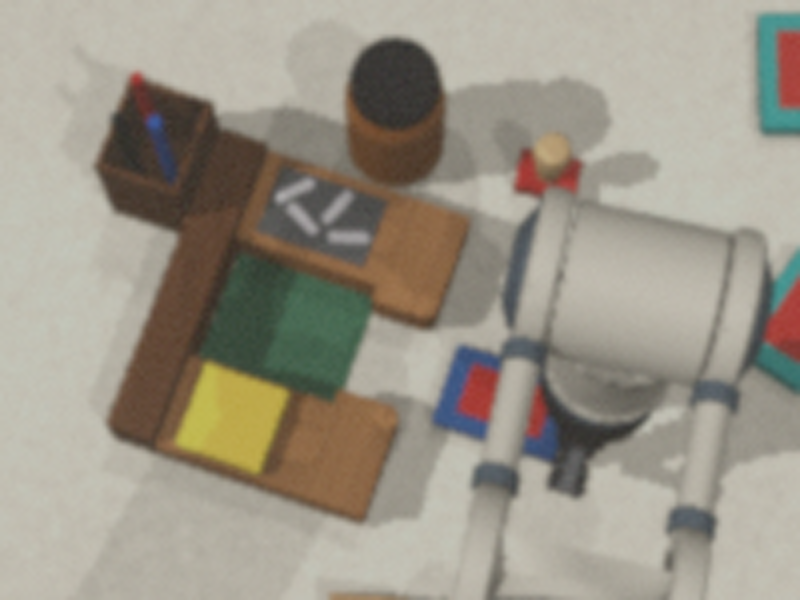

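The tin is at the mouth, at crop (497,400): straight and 1 mm off centre. In this view the wrist link will pass over the jar, so I'll check its height first.

```bash
python3 -c "
from h import *
c=cap('top');P=cloud(c);u0,v0=proj(c,[[.56,-.06,.02]])[0].astype(int);u0-=20;v0-=20
for x,y in [(650,290),(560,200),(640,220),(530,260),(505,475),(395,80),(735,240)]:
  print((x,y),P[v0-75+y//4,u0-100+x//4].round(3))
o=ctrl.get_obs();print(o['eef_pos'])
c=cap('side');cv2.imwrite('pics/s2.png',c['img'])
"
```

```text
(650, 290) [ 0.516 -0.127  0.384]
(560, 200) [ 0.567 -0.087  0.382]
(640, 220) [ 0.556 -0.128  0.373]
(530, 260) [ 0.535 -0.067  0.385]
(505, 475) [ 0.427 -0.046  0.378]
(395, 80) [ 0.748 -0.011  0.119]
(735, 240) [ 0.544 -0.176  0.365]
[ 0.52470222 -0.12656444  0.00297204]
```

View pics/s2.png

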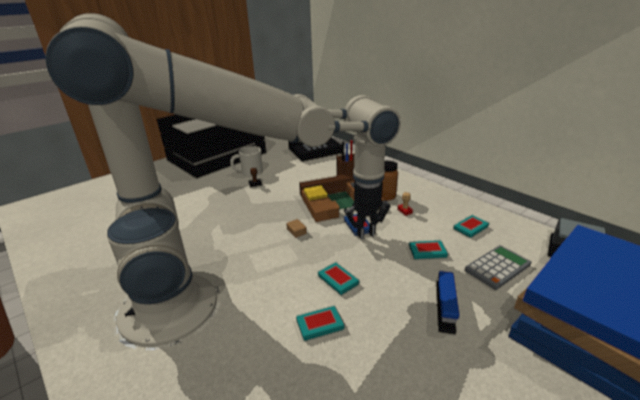

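The link is about 0.3 m up, well clear of the jar (0.12 m), and the side view agrees. On through the gap.

{"op": "servo_tool", "data": {"moves": [{"x": 0.29,"y": 0.637,"z": 0,"wx": 0,"wy": 0,"wz": 0,"grip": 0.3},{"x": 0.29,"y": 0.637,"z": 0,"wx": 0,"wy": 0,"wz": 0,"grip": 0.3},{"x": 0.29,"y": 0.637,"z": 0,"wx": 0,"wy": 0,"wz": 0,"grip": 0.3},{"x": 0.29,"y": 0.637,"z": 0,"wx": 0,"wy": 0,"wz": 0,"grip": 0.3},{"x": 0.272,"y": 0.645,"z": 0,"wx": 0,"wy": 0,"wz": 0,"grip": 0.3},{"x": 0.272,"y": 0.645,"z": 0,"wx": 0,"wy": 0,"wz": 0,"grip": 0.3},{"x": 0.272,"y": 0.645,"z": 0,"wx": 0,"wy": 0,"wz": 0,"grip": 0.3},{"x": 0.272,"y": 0.645,"z": 0,"wx": 0,"wy": 0,"wz": 0,"grip": 0.3},{"x": 0.272,"y": 0.645,"z": 0,"wx": 0,"wy": 0,"wz": 0,"grip": 0.3},{"x": 0.272,"y": 0.645,"z": 0,"wx": 0,"wy": 0,"wz": 0,"grip": 0.3}]}}

```text
time_s: 10.6
eef_pos: [0.5529, -0.0623, 0.0033]
ee_rot: [0.833, 0.553, 0.0, -0.0]
ft_force: [-0.2, -1.1, -0.0]
opening: 0.303
grip_force: 0.4
```

{"op": "servo_tool", "data": {"moves": [{"x": 0.272,"y": 0.645,"z": 0,"wx": 0,"wy": 0,"wz": 0,"grip": 0.3},{"x": 0.272,"y": 0.645,"z": 0,"wx": 0,"wy": 0,"wz": 0,"grip": 0.3},{"x": 0.272,"y": 0.645,"z": 0,"wx": 0,"wy": 0,"wz": 0,"grip": 0.3},{"x": 0.272,"y": 0.645,"z": 0,"wx": 0,"wy": 0,"wz": 0,"grip": 0.3},{"x": 0,"y": 0,"z": 0,"wx": 0,"wy": 0,"wz": 0,"grip": 0.3},{"x": 0,"y": 0,"z": 0,"wx": 0,"wy": 0,"wz": 0,"grip": 0.3},{"x": 0,"y": 0,"z": 0,"wx": 0,"wy": 0,"wz": 0,"grip": 0.3},{"x": 0,"y": 0,"z": 0,"wx": 0,"wy": 0,"wz": 0,"grip": 0.3},{"x": 0,"y": 0,"z": 0,"wx": 0,"wy": 0,"wz": 0,"grip": 0.3},{"x": 0,"y": 0,"z": 0,"wx": 0,"wy": 0,"wz": 0,"grip": 0.3}]}}

```text
time_s: 11.43
eef_pos: [0.5635, -0.0375, 0.0034]
ee_rot: [0.834, 0.552, 0.0, 0.0]
ft_force: [-0.3, 1.0, -0.1]
opening: 0.301
grip_force: 0.0
```

```bash
python3 -c "
from h import *
report([.59,.02])"
```

```text
t 11.4333 tcp [ 0.5635 -0.0375  0.0034] yaw -0.4 F [-0.3  1.  -0.1] TCP rel [-2.4800e-02  3.0000e-04  1.5701e+00]
((586.0018920898438, 18.113418579101562), (84.66388702392578, 58.972373962402344), 66.90760803222656) 224
tin rel [ 0.0352  0.0012 -0.0033]
```

{"op": "servo_tool", "data": {"moves": [{"x": 0.195,"y": 0.461,"z": 0,"wx": 0,"wy": 0,"wz": 0,"grip": 0.3},{"x": 0.195,"y": 0.461,"z": 0,"wx": 0,"wy": 0,"wz": 0,"grip": 0.3},{"x": 0.195,"y": 0.461,"z": 0,"wx": 0,"wy": 0,"wz": 0,"grip": 0.3},{"x": 0.195,"y": 0.461,"z": 0,"wx": 0,"wy": 0,"wz": 0,"grip": 0.3},{"x": 0.195,"y": 0.461,"z": 0,"wx": 0,"wy": 0,"wz": 0,"grip": 0.3},{"x": 0.195,"y": 0.461,"z": 0,"wx": 0,"wy": 0,"wz": 0,"grip": 0.3},{"x": 0.195,"y": 0.461,"z": 0,"wx": 0,"wy": 0,"wz": 0,"grip": 0.3},{"x": 0.195,"y": 0.461,"z": 0,"wx": 0,"wy": 0,"wz": 0,"grip": 0.3},{"x": 0.195,"y": 0.461,"z": 0,"wx": 0,"wy": 0,"wz": 0,"grip": 0.3},{"x": 0.195,"y": 0.461,"z": 0,"wx": 0,"wy": 0,"wz": 0,"grip": 0.3}]}}

```text
time_s: 12.32
eef_pos: [0.5832, 0.0094, 0.0033]
ee_rot: [0.833, 0.553, -0.0, -0.0]
ft_force: [-0.9, -1.2, -0.5]
opening: 0.299
grip_force: 0.6
```

{"op": "servo_tool", "data": {"moves": [{"x": 0.117,"y": 0.276,"z": 0,"wx": 0,"wy": 0,"wz": 0,"grip": 0.3},{"x": 0.117,"y": 0.276,"z": 0,"wx": 0,"wy": 0,"wz": 0,"grip": 0.3},{"x": 0.117,"y": 0.276,"z": 0,"wx": 0,"wy": 0,"wz": 0,"grip": 0.3},{"x": 0.117,"y": 0.276,"z": 0,"wx": 0,"wy": 0,"wz": 0,"grip": 0.3},{"x": 0.078,"y": 0.184,"z": 0,"wx": 0,"wy": 0,"wz": 0,"grip": 0.3},{"x": 0,"y": 0,"z": 0,"wx": 0,"wy": 0,"wz": 0,"grip": 0.3},{"x": 0,"y": 0,"z": 0,"wx": 0,"wy": 0,"wz": 0,"grip": 0.3},{"x": 0,"y": 0,"z": 0,"wx": 0,"wy": 0,"wz": 0,"grip": 0.3},{"x": 0,"y": 0,"z": 0,"wx": 0,"wy": 0,"wz": 0,"grip": 0.3},{"x": 0,"y": 0,"z": 0,"wx": 0,"wy": 0,"wz": 0,"grip": 0.3}]}}

```text
time_s: 13.15
eef_pos: [0.5885, 0.0217, 0.0033]
ee_rot: [0.834, 0.552, 0.0, -0.0]
ft_force: [-0.4, -0.3, 0.6]
opening: 0.295
grip_force: 0.0
```

```bash
python3 -c "
from h import *
report([.612,.075])"
```

```text
t 13.15 tcp [0.5885 0.0217 0.0033] yaw -0.4 F [-0.4 -0.3  0.6] TCP rel [3.9400e-02 4.0000e-04 1.5704e+00]
((597.9442138671875, 85.71498107910156), (75.92013549804688, 59.429447174072266), 25.108055114746094) 174
tin rel [ 0.1021  0.0165 -0.7328]
```

{"op": "servo_tool", "data": {"moves": [{"x": 0.078,"y": 0.184,"z": 0,"wx": 0,"wy": 0,"wz": 0,"grip": 0.3},{"x": 0.078,"y": 0.184,"z": 0,"wx": 0,"wy": 0,"wz": 0,"grip": 0.3},{"x": 0.039,"y": 0.092,"z": 0,"wx": 0,"wy": 0,"wz": 0,"grip": 0.3},{"x": 0.039,"y": 0.092,"z": 0,"wx": 0,"wy": 0,"wz": 0,"grip": 0.3},{"x": 0,"y": 0,"z": 0,"wx": 0,"wy": 0,"wz": 0,"grip": 0.3},{"x": 0,"y": 0,"z": 0,"wx": 0,"wy": 0,"wz": 0,"grip": 0.3},{"x": 0,"y": 0,"z": 0,"wx": 0,"wy": 0,"wz": 0,"grip": 0.3},{"x": 0,"y": 0,"z": 0,"wx": 0,"wy": 0,"wz": 0,"grip": 0.3},{"x": 0,"y": 0,"z": 0,"wx": 0,"wy": 0,"wz": 0,"grip": 0.3},{"x": 0,"y": 0,"z": 0,"wx": 0,"wy": 0,"wz": 0,"grip": 0.3}]}}

```text
time_s: 14.03
eef_pos: [0.5908, 0.0273, 0.0033]
ee_rot: [0.833, 0.553, 0.0, -0.0]
ft_force: [-0.4, -0.8, 0.7]
opening: 0.299
grip_force: 0.0
```

{"op": "servo_tool", "data": {"moves": [{"x": 0.039,"y": 0.092,"z": 0,"wx": 0,"wy": 0,"wz": 0,"grip": 0.3},{"x": 0.039,"y": 0.092,"z": 0,"wx": 0,"wy": 0,"wz": 0,"grip": 0.3},{"x": 0,"y": 0,"z": 0,"wx": 0,"wy": 0,"wz": 0,"grip": 0.3},{"x": 0,"y": 0,"z": 0,"wx": 0,"wy": 0,"wz": 0,"grip": 0.3},{"x": 0,"y": 0,"z": 0,"wx": 0,"wy": 0,"wz": 0,"grip": 0.3},{"x": 0,"y": 0,"z": 0,"wx": 0,"wy": 0,"wz": 0,"grip": 0.3},{"x": 0,"y": 0,"z": 0,"wx": 0,"wy": 0,"wz": 0,"grip": 0.3},{"x": 0,"y": 0,"z": 0,"wx": 0,"wy": 0,"wz": 0,"grip": 0.3},{"x": 0,"y": 0,"z": 0,"wx": 0,"wy": 0,"wz": 0,"grip": 0.3},{"x": 0,"y": 0,"z": 0,"wx": 0,"wy": 0,"wz": 0,"grip": 0.3}]}}

```text
time_s: 14.87
eef_pos: [0.5916, 0.0291, 0.0033]
ee_rot: [0.833, 0.553, 0.0, -0.0]
ft_force: [-0.6, -0.4, -0.6]
opening: 0.302
grip_force: 0.2
```

{"op": "servo_tool", "data": {"moves": [{"x": 0.039,"y": 0.092,"z": 0,"wx": 0,"wy": 0,"wz": 0,"grip": 0.3},{"x": 0.039,"y": 0.092,"z": 0,"wx": 0,"wy": 0,"wz": 0,"grip": 0.3},{"x": 0,"y": 0,"z": 0,"wx": 0,"wy": 0,"wz": 0,"grip": 0.3},{"x": 0,"y": 0,"z": 0,"wx": 0,"wy": 0,"wz": 0,"grip": 0.3},{"x": 0,"y": 0,"z": 0,"wx": 0,"wy": 0,"wz": 0,"grip": 0.3},{"x": 0,"y": 0,"z": 0,"wx": 0,"wy": 0,"wz": 0,"grip": 0.3},{"x": 0,"y": 0,"z": 0,"wx": 0,"wy": 0,"wz": 0,"grip": 0.3},{"x": 0,"y": 0,"z": 0,"wx": 0,"wy": 0,"wz": 0,"grip": 0.3},{"x": 0,"y": 0,"z": 0,"wx": 0,"wy": 0,"wz": 0,"grip": 0.3},{"x": 0,"y": 0,"z": 0,"wx": 0,"wy": 0,"wz": 0,"grip": 0.3}]}}

```text
time_s: 15.7
eef_pos: [0.5923, 0.0307, 0.0033]
ee_rot: [0.834, 0.552, -0.0, 0.0]
ft_force: [-2.7, -2.9, 2.4]
opening: 0.3
grip_force: 2.0
```

Sustained force and a slight shortfall in travel show the tin is against the back. I'll back straight out, rise and look.

{"op": "servo_tool", "data": {"moves": [{"x": -0.2,"y": -0.46,"z": 0,"wx": 0,"wy": 0,"wz": 0,"grip": 0.3},{"x": -0.39,"y": -0.92,"z": 0,"wx": 0,"wy": 0,"wz": 0,"grip": 0.3},{"x": -0.2,"y": -0.46,"z": 0,"wx": 0,"wy": 0,"wz": 0,"grip": 0.3},{"x": 0,"y": 0,"z": 3,"wx": 0,"wy": 0,"wz": 0,"grip": 0.3},{"x": 0,"y": 0,"z": 4,"wx": 0,"wy": 0,"wz": 0,"grip": 0.3},{"x": 0,"y": 0,"z": 4,"wx": 0,"wy": 0,"wz": 0,"grip": 0.3},{"x": -1.4,"y": -3.6,"z": 1,"wx": 0,"wy": 0,"wz": 0,"grip": 0.3},{"x": -1.4,"y": -3.6,"z": 1,"wx": 0,"wy": 0,"wz": 0,"grip": 0.3},{"x": -1.4,"y": -3.6,"z": 0,"wx": 0,"wy": 0,"wz": 0,"grip": 0.3},{"x": -1.4,"y": -3.6,"z": 0,"wx": 0,"wy": 0,"wz": 0,"grip": 0.3}]}}

```text
time_s: 16.53
eef_pos: [0.5281, -0.133, 0.1348]
ee_rot: [0.833, 0.553, 0.001, 0.001]
ft_force: [0.6, -0.4, -0.6]
opening: 0.299
grip_force: 0.0
```

```bash
python3 -c "
from h import *
report([.614,.082],'pics/t4.png')"
```

```text
t 16.5333 tcp [ 0.5281 -0.133   0.1348] yaw -0.399 F [ 0.6 -0.4 -0.6] TCP rel [-0.1266 -0.0043 -1.5702]
((613.7942504882812, 81.87577819824219), (88.02272033691406, 59.89313507080078), 66.70750427246094) 509
tin rel [ 0.1047  0.0005 -0.0067]
```

View pics/t4.png

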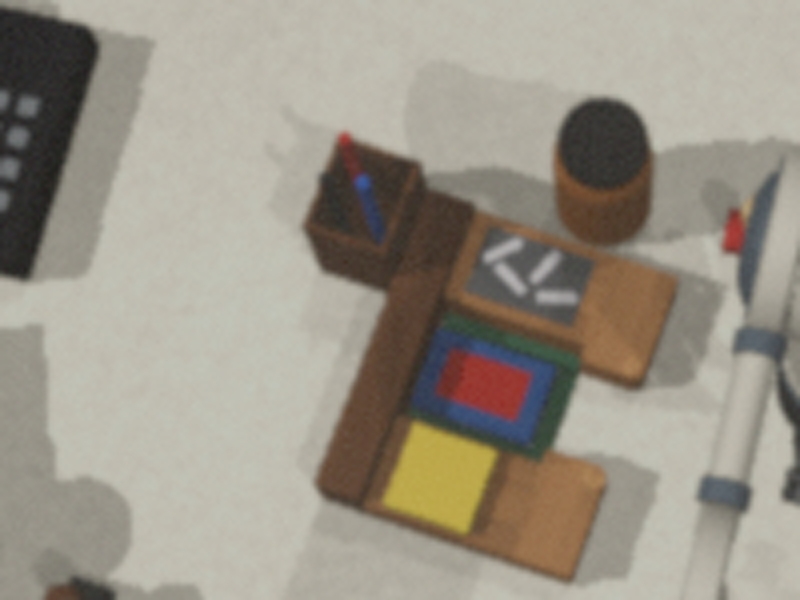

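The tin, at crop (483,383), is straight and against the dark back bar. It measures organiser (0.1047, 0.0005, -0.007), and the robot is clear.

```bash
python3 -c "
from h import *
print(ctrl.finish_job())"
```

```text
the job is handed in; nothing more can be done
None
```

I pushed the blue ink pad through the gap and fully home against the back of the bay. It measured 104.7 mm in (home is 105) and 0.5 mm off centre, and I handed the job in after about 17 s; no verdict was returned.

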